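Drop the pinball through the ball gate with the square-bored handle

TASK

First stand the tin catch cup upright on the bench centred under the chute's spout. Then fit the red T-handle fully down onto the square shaft of the blue gearbox, turn it anticlockwise (seen from above) until the red gate is fully open and the pinball has dropped into the cup, and turn it back clockwise until the gate is fully shut. Leave the handle fully seated on the shaft and the cup with the ball where it stands, and do not move the other loose parts on the bench.

Things in the scene. Friction and masses are not known exactly. Their poses are not given: they have to be found in the camera images.
- cup_center (a point): Open tin catch cup, loose, upright: 70 mm across, 60 mm high, floor 4 mm, wall 3 mm, 0.18 kg. The point is on the cup's axis, 30 mm above its underside; z up. A straight handle with a black grip points along the cup's own -x (see cup_grip).
- cup_grip (a point): Middle of the cup's black grip, 90 mm from the cup's axis along the cup's own -x and 42 mm above its underside (axes as cup_center). The grip is a bar along x, 80 mm long, 16 mm wide (y), 20 mm tall; pinch it across its width from above to carry the cup.
- thandle_center (a point): Red T-handle, loose, flat on the bench, 0.22 kg. Square hub 44 x 44 mm, 40 mm high, with a 27 mm square hole right through, sides along the handle's x and y. Arms 22 mm wide, 18 to 38 mm above the underside, run along x, 130 mm over all. The hub's flats facing +y and -y are free to grasp from above (44 mm across). The point is on the bore's axis, 20 mm above the underside; z along the bore.
- shaft_seat (a point): On the axis of the steel square shaft on the blue gearbox, at the top of its round collar (50 mm across), where the seated handle's underside rests, 168 mm above the bench, 6 mm above the 90 x 90 mm gearbox top. The shaft, 24 x 24 mm, stands 34 mm up from here, the last 10 mm tapering to 16 mm. x, y are square to its flats and turn with it. The handle fits in any quarter turn, with about 7 degrees of play.
- shaft (a joint): Angle of the square shaft, rad, positive anticlockwise seen from above, stops at 0 and 1.5. It draws the gate back 30 mm per rad: shut below 0.35, fully open (ball passes) above 1.15. Starts between 0 and 0.3; about 0.06 N m of friction; stays where it is left.
- gate_mid (a point): Centre of the red gate plate (40 x 5 x 32 mm) that slides across the chute; the ball rests against its uphill side. It has the gearbox's orientation: x points from the shaft towards the chute, y uphill along the chute.
- spout (a point): Centre of the lower opening of the galvanised chute's spout, 90 mm above the bench, nothing beneath it; the ball drops straight down here. Spout 40 x 48 mm outside, its top 145 mm above the bench. Frame: that of the gearbox; the shaft axis lies at (-78, +135) mm in its x, y, the chute rises along +y, and the space to its -y side is free.
- pinball_center (a point): Steel pinball, 27 mm diameter, 80 g; the point is its centre. It lies in the chute against the shut gate.
- drop_target: Bystander: orange drop target standing on a 50 x 40 mm foot, 91 mm tall; origin at the centre of its underside.
- bracket: Bystander: brass trough bracket, an L of 90 x 40 mm, 55 mm tall; origin at the centre of its underside.
- post: Bystander: grey post with rubber cap, 44 mm across, 66 mm tall; origin at the centre of its underside.
- flipper: Bystander: white flipper bat with red rubber, 97 x 28 mm, 18 mm tall; origin at the middle of its underside, pointed end along its +x.
- coil: Bystander: copper coil on a white bobbin, 68 x 44 x 44 mm; origin at the centre of its underside.

How it is judged:
On the way, in this order (a step that is already met when the one before it is completed fails the run):
1. the cup stands upright on the bench under the spout, within 18 mm of its centre (horizontal distance between cup_center and spout below 0.018 m and height (world z) of cup_center below 0.034 m and angle between cup_center's own z axis and vertical below 0.08 rad), for 0.2 s.
2. the handle is seated on the square shaft, the gate still shut, the cup still under the spout (all of step 1 and horizontal distance between thandle_center and shaft_seat below 0.004 m and z of thandle_center in the frame of shaft_seat between 0.015 and 0.0245 m and angle between thandle_center's own z axis and vertical below 0.08 rad and value of joint shaft below 0.6 rad), for 0.1 s.
3. the gate is fully open (shaft above 1.15 rad) and the ball lies in the cup (value of joint shaft above 1.15 rad and horizontal distance between thandle_center and shaft_seat below 0.004 m and z of thandle_center in the frame of shaft_seat between 0.015 and 0.0245 m and angle between thandle_center's own z axis and vertical below 0.08 rad and horizontal distance between pinball_center and cup_center below 0.024 m and z of pinball_center in the frame of cup_center below 0.005 m), for 0.1 s.
At the end, for the whole second after the job is handed in: The gate is shut (shaft below 0.35 rad), the handle sits on the square shaft (within 4 mm of its axis, its underside within 4.5 mm of the collar, within 0.08 rad of upright), the cup stands upright on the bench within 18 mm of the spout's centre with the ball inside (all of step 1 and horizontal distance between thandle_center and shaft_seat below 0.004 m and z of thandle_center in the frame of shaft_seat between 0.015 and 0.0245 m and angle between thandle_center's own z axis and vertical below 0.08 rad and horizontal distance between pinball_center and cup_center below 0.024 m and z of pinball_center in the frame of cup_center below 0.005 m and value of joint shaft below 0.35 rad); the robot touches nothing.
It fails at once if one of the other loose parts (drop target, bracket, post, flipper, coil) is moved more than 30 mm (distance of any of drop_target, bracket, post, flipper, coil from where it was at the start of the episode above 0.03 m).
It also fails if it takes over 72 s, if anything falls off the work surface, if the arm or the gripper's body presses on something with over 40 N, if the wrist force passes 120 N, or if a joint passes its speed limit or range.

ROBOT

A 6-joint arm with a two-finger parallel gripper is mounted at the origin on the work surface. World frame = base frame: x ahead of the robot, y to its left, z up, the work surface at z = 0. Lengths are in m, angles in rad, forces in N, time in s.
With the tool pointing down it reaches from about 0.375 to 0.925 m from the base axis. Payload 5.7 kg.
Tool frame: the origin (TCP) lies where the fingers leave the gripper's body, on its centre line; the fingertips stand 80 mm ahead of it and the grasp point (between the pads) lies 61 mm ahead of it; z points along the fingers, y is the direction in which the jaws open and shut (so a half turn about z gives the same grasp; the last joint's range is limited). The gripper opens to 88 mm and grips with 3 to 60 N. Pads are 20 mm wide; open, the fingers measure 115 mm over their backs; the gripper's body (75 mm by 178 mm) begins 61 mm behind the grasp point.
Start: joints at [-1.376, 0.359, 1.51, -0, 1.272, -0.115], TCP at [0.183, -0.571, 0.303] pointing down, gripper open.
Joint ranges: [-2.97, 2.97], [-1.01, 2.36], [0.21, 2.38], [-0.96, 4.11], [0.2, 2.71], [-2.98, 2.98]. Speed limits (rad/s): [2.39, 2.39, 3.14, 3.14, 3.14, 3.14].

INTERFACE

Orientations are given as a unit quaternion [w, x, y, z].
In Python, from rig import robot gives the robot as it stands. The module is installed in compiled form; this text tells all that it offers.
- The arm moves only by the tool arm_command, never from a script. Its argument "moves" is text: rows parted by semicolons, each of 7 numbers parted by spaces: the shift along the tool's x, y, z in cm, then the turn, a rotation vector about the tool's x, y, z in degrees, then the closure, from -1 (fully open) to 1 (shut), so that 0 is half open. A call has exactly 5 rows; each row shifts and turns the commanded pose from where the row before left it, along the tool's axes as they then stand; what a row does not reach is not made up. A row lasts 1/8 s, in which the tool goes at most 62.5 mm and 10.7 degrees, less where a joint would pass 70% of its speed; a pose out of reach is approached as far as the arm can. A call is refused whole if a number of a shift passes 6.25 or a number of a turn 10.7, either way. A call with a gripper value outside its range is refused whole. The fingers move at their own pace and stop on an object; "squeeze" is the grip in N (left out, the last holds). Time passes only in rows, so rows that do not move let the fingers close, or fill a call up. It gives the time, the measured TCP pose, the force and the opening at its end, in the units of the state.
- robot.state(): the state, without advancing time (a new reading comes with each control period).
- robot.camera(name): name is "scene" or "top"; returns a dict with "img" (420x560x3 uint8, blue, green, red), "fx", "fy", "cx", "cy" (pixels), "R" (3x3) and "t" (3): a world point X has camera coordinates R X + t. Camera axes: x right, y down, z forward; pixel columns grow to the right and rows downward; lengths in m; the calibration is good to about 2 mm. A picture is of the moment at which its call begins. There is no depth.
- robot.job_done(): hands the job in, once; it reports no verdict.
Trained networks look in the newest picture that a camera, given by its name, has taken for a name from the list of things; names that differ only in an ending like _2 or _b are one class to them, and where a whole thing is asked for, a point or a joint stands for the part that bears it (a point fixed in the world has none). Each returns a list of dicts, best first, with "score" (0 to 1); they miss things now and then, are a little off and sometimes report something else, mostly with a low value. They report only what shows in the picture. A call takes as long as a camera call.
- robot.look_for(camera, thing): "bbox" ([centre column, centre row, width, height] in pixels, round what is visible of it).
- robot.regions_of(camera, thing): "pixels" (420x560 bool, what is visible of it) and "bbox" ([centre column, centre row, width, height] in pixels, round what is visible of it).
- robot.tip_of(camera, thing): "position" ([row, column] in pixels: a listed point, or the origin of a listed thing).
The state is a dict: "time_s": time; "qpos": joint angles; "qvel": joint speeds; "effort": joint torques, N m; "tool_pos": TCP position; "ee_rot": TCP orientation; "force": force on the tool from outside, world axes, zero at the start; "moment": the same for the moment, N m; "width": finger opening in m.
Only numpy, scipy, OpenCV 4.12 (cv2) and the standard library are available. Lean on these libraries where they do the work, as an engineer would, in place of code of your own. Each camera call takes 0.05 s, during which the arm holds its last target. There are 200 camera calls.

## Working session

There is one attempt and no reset: what is moved stays moved. The work goes in short steps, Python scripts to look and compute and a tool call to move; the robot and the scene stay as the last step left them, time stands still between calls to the robot, and variables do not carry over. Pictures are saved under pics/ and viewed, about 8 in all and at most 12, crops included, and the job is handed in when it is done.

Besides the shell and the picture viewer there is one more tool, called after ">>>" as name(argument=value, ...) on one line, values as JSON. arm_command: Moves the arm, as the interface text tells. Its arguments: {"type":"object","properties":{"moves":{"type":"string"},"squeeze":{"type":"number"}},"required":["moves"]}

```bash
mkdir -p pics; cat > h.py <<'E'
import numpy as np, cv2
from rig import robot
from scipy.spatial.transform import Rotation as Ro
def ray(c,u,v):
    d=np.array([(u-c['cx'])/c['fx'],(v-c['cy'])/c['fy'],1.]); R=np.array(c['R']); t=np.array(c['t'])
    return -R.T@t, R.T@d
def onz(c,u,v,z):
    o,d=ray(c,u,v); return o+d*(z-o[2])/d[2]
def tri(c1,p1,c2,p2):
    o1,d1=ray(c1,*p1);o2,d2=ray(c2,*p2)
    s=np.linalg.lstsq(np.c_[d1,-d2],o2-o1,rcond=None)[0]
    a=o1+s[0]*d1;b=o2+s[1]*d2
    return (a+b)/2,np.linalg.norm(a-b)
def proj(c,X):
    p=np.array(c['R'])@X+np.array(c['t']); return p[0]/p[2]*c['fx']+c['cx'],p[1]/p[2]*c['fy']+c['cy']
E
cat > a.py <<'E'
from h import *
cs={n:robot.camera(n) for n in('scene','top')}
for n,c in cs.items():
    cv2.imwrite(f'pics/{n}0.png',c['img']); print(n,c['fx'],-np.array(c['R']).T@np.array(c['t']))
for th in 'cup_center cup_grip thandle_center shaft_seat gate_mid spout pinball_center drop_target bracket post flipper coil'.split():
    r={}
    for n in cs:
        l=robot.tip_of(n,th); 
        if l: r[n]=(l[0]['position'][::-1],l[0]['score'])
    print(th,{n:(np.round(p,1),round(s,2)) for n,(p,s) in r.items()}, *( (np.round(x,4) for x in tri(cs['scene'],r['scene'][0],cs['top'],r['top'][0])) if len(r)==2 else ()))
s=robot.state();print(s['time_s'],s['tool_pos'],s['ee_rot'],s['width'],s['force'])
E
python3 a.py
```

```text
scene 507.28965206228753 [ 1.90896081 -0.11404324  0.96928367]
top 412.37826256195535 [ 0.35249048 -0.00613782  1.12934412]
cup_center {'scene': (array([195.2, 210.6]), 0.85), 'top': (array([383.3, 269. ]), 0.67)} [ 0.435  -0.2765  0.0256] 0.0056
cup_grip {'scene': (array([200.9, 218.9]), 0.87), 'top': (array([372.5, 236.6]), 0.76)} [ 0.5155 -0.2458  0.0431] 0.0059
thandle_center {'scene': (array([348.1, 208.9]), 0.54), 'top': (array([189.8, 248.9]), 0.59)} [0.4382 0.2469 0.021 ] 0.017
shaft_seat {'scene': (array([298.3, 183.3]), 0.46), 'top': (array([260.5, 208.8]), 0.87)} [0.5344 0.0576 0.1829] 0.0117
gate_mid {'top': (array([264.7, 189. ]), 0.59)}
spout {}
pinball_center {'scene': (array([300.3, 206.2]), 0.41), 'top': (array([335.6, 145.7]), 0.48)} [ 0.7051 -0.0296  0.2184] 0.1589
drop_target {'scene': (array([390. , 255.7]), 0.62), 'top': (array([186.4, 249.8]), 0.68)} [ 0.4612  0.359  -0.1775] 0.132
bracket {'scene': (array([325.5, 277.3]), 0.9), 'top': (array([248.4, 140.4]), 0.95)} [ 0.7682  0.1243 -0.0045] 0.0083
post {'scene': (array([415. , 237.4]), 0.53), 'top': (array([124. , 190.2]), 0.63)} [ 0.5842  0.4526 -0.0009] 0.0026
flipper {'scene': (array([237.7, 280.1]), 0.77), 'top': (array([333.1, 146.9]), 0.77)} [ 0.7717 -0.1283 -0.0028] 0.0042
coil {'scene': (array([132.8, 255.2]), 0.82), 'top': (array([448.6, 195.3]), 0.58)} [ 0.6567 -0.4516  0.0111] 0.0068
1.3 [ 0.18292103 -0.57141378  0.30261974] [-4.44449483e-05  9.88023805e-01  1.54301519e-01 -6.31637846e-06] 0.08750595407129971 [0.24841519 0.85805538 0.29495456]
```

```bash
python3 -c "
import cv2
a=cv2.imread('pics/top0.png')[120:300,110:460];cv2.imwrite('pics/t1.png',cv2.resize(a,None,fx=2.25,fy=2.25,interpolation=2))
a=cv2.imread('pics/scene0.png')[130:310,110:460];cv2.imwrite('pics/s1.png',cv2.resize(a,None,fx=2.25,fy=2.25,interpolation=2))"
```

```text
(no output)
```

View pics/t1.png

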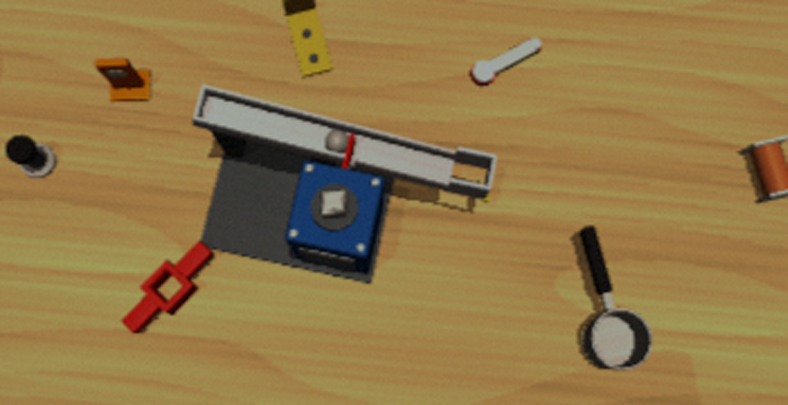

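View pics/s1.png

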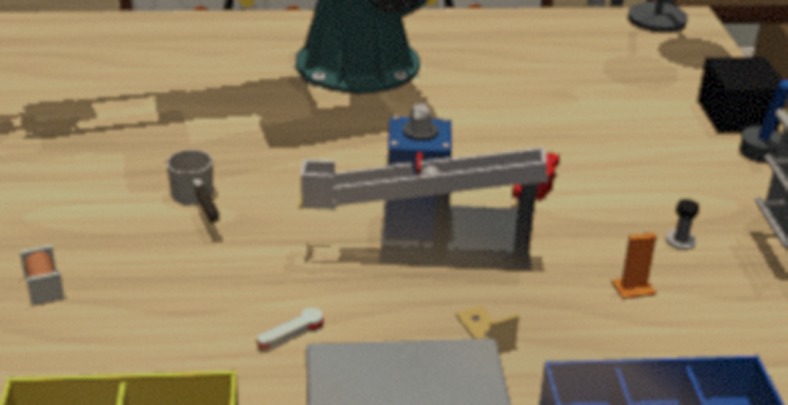

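The top crop shows the T-handle at about (168,288), the gearbox with screws at (309,168), (376,182), (361,247) and (293,233), the spout at (470,172), the ball at (337,140), and the cup at (617,339) with its grip at (594,260). In the scene crop the cup and its handle are upright, and the space under the spout is clear.

```bash
cat > b.py <<'E'
from h import *
c=robot.camera('top'); img=c['img'].astype(int); B,G,R=img[...,0],img[...,1],img[...,2]
P=lambda u,v:(u/2.25-.22+110,v/2.25-.22+120)   # crop->px
scr=np.array([onz(c,*P(*p),0.162)[:2] for p in[(309,168),(376,182),(361,247),(293,233)]])
g=scr.mean(0); print('gear ctr',g,'sides',np.linalg.norm(np.diff(scr,axis=0),axis=1))
ex=(scr[0]+scr[1]-scr[2]-scr[3]); yaw1=np.arctan2(ex[1],ex[0]); ey=scr[0]+scr[3]-scr[1]-scr[2]; yaw2=np.arctan2(-ey[0],ey[1])
print('yaw',yaw1,yaw2)
def rect(mask,z):
    n,l,st,_=cv2.connectedComponentsWithStats(mask.astype(np.uint8)); k=1+np.argmax(st[1:,4])
    v,u=np.nonzero(l==k); w=np.array([onz(c,a,b,z)[:2] for a,b in zip(u,v)]).astype(np.float32)
    q,s=np.linalg.eigh(np.cov(w.T)); d=s[:,1]
    return w,cv2.minAreaRect(w),w.mean(0),np.arctan2(d[1],d[0])
blue=(B>R+40)&(B>G+30); blue[:, :230]=0;blue[:,300:]=0
w,r,m,_=rect(blue,.162);print('blue',r)
yaw=(yaw1+yaw2)/2; Rz=np.array([[np.cos(yaw),-np.sin(yaw)],[np.sin(yaw),np.cos(yaw)]])
sp=g-Rz@np.array([-.078,.135]); print('spout from gear',sp)
print('spout pic',np.mean([onz(c,*P(*p),0.145)[:2] for p in[(458,147),(496,156),(489,197),(450,187)]],0))
print('shaft top',onz(c,*P(332,205),.202)[:2])
red=(R>G+60)&(R>B+60); red[:,230:]=0; red[:225]=0
w,r,m,a=rect(red,.038);print('T',r,m,np.degrees(a))
blk=(img.max(2)<60); bm=np.zeros_like(blk); bm[218:252,360:385]=blk[218:252,360:385]
w,r,m,a=rect(bm,.052);print('grip',r,m,np.degrees(a),len(w))
print('cup rim',onz(c,*P(617,339),.06)[:2])
reg=robot.regions_of('top','cup_center')
if reg: 
    mk=np.array(reg[0]['pixels']); w,r,m,a=rect(mk,.056); print('cup',reg[0]['score'],r,np.degrees(a))
    v,u=np.nonzero(mk&(np.arange(420)[:,None]>253)); print('disc',onz(c,*cv2.minEnclosingCircle(np.c_[u,v].astype(np.float32))[0],.06)[:2])
E
python3 b.py
```

```text
gear ctr [0.52992765 0.05680741] sides [0.07332364 0.07163658 0.07323904]
yaw -0.12135454335586886 -0.1081384355416652
blue ((0.5295193195343018, 0.05717639625072479), (0.08671660721302032, 0.08742475509643555), 83.3919448852539)
spout from gear [ 0.5919579  -0.08623541]
spout pic [ 0.58719656 -0.08778881]
shaft top [0.52461586 0.05724865]
T ((0.43976595997810364, 0.2515297532081604), (0.044095247983932495, 0.12933330237865448), 51.929412841796875) [0.4390708 0.2513098] 143.02384675485584
grip ((0.517964780330658, -0.24422980844974518), (0.07786233723163605, 0.019464876502752304), 18.785661697387695) [ 0.51789016 -0.24462058] -161.0252879251061 214
cup rim [ 0.42887135 -0.27280435]
cup 0.9 ((0.4685252010822296, -0.24709387123584747), (0.16814866662025452, 0.07972954958677292), 30.760053634643555) -162.69405119652205
disc [ 0.43261999 -0.27080493]
```

```bash
cat > go.py <<'E'
import sys
from h import *
# usage: go.py x y z psi : total shift in the tool frame (cm) & turn about tool z (deg); shift given in current tool axes
s=robot.state(); R=Ro.from_quat(np.roll(s['ee_rot'],-1)).as_matrix(); p=np.array(s['tool_pos'])
psi=np.degrees(np.arctan2(R[1,0],R[0,0]))
print('t',round(s['time_s'],2),'pos',p.round(4),'psi',psi.round(2),'z',R[:,2].round(4),'F',np.round(s['force'],1),'w',round(s['width'],4),'q6',round(s['qpos'][5],2))
if len(sys.argv)>4:
    x,y,z,t=map(float,sys.argv[1:5]); print('shift cm',(R.T@(np.array([x,y,z])-p)*100).round(2),'turn',((psi-t+180)%360-180).round(2))
E
python3 go.py 0.518 -0.2445 0.19 18.9
```

```text
t 1.4 pos [ 0.1829 -0.5714  0.3026] psi 17.75 z [-0.e+00  2.e-04 -1.e+00] F [-0.6  0.4  0.4] w 0.088 q6 -0.12
shift cm [ 41.88 -20.92  11.26] turn -1.15
```

>>> arm_command(moves="4.19 -2.09 1.0 0 0 -0.12 -1;4.19 -2.09 1.0 0 0 -0.12 -1;4.19 -2.09 1.0 0 0 -0.12 -1;4.19 -2.09 1.0 0 0 -0.12 -1;4.19 -2.09 1.0 0 0 -0.12 -1", squeeze=50)

```text
time_s: 2.02
tool_pos: [0.3509, -0.4063, 0.2525]
ee_rot: [0.0, 0.987, 0.159, 0.0]
force: [0.8, 0.8, 0.1]
width: 0.088
```

>>> arm_command(moves="4.19 -2.09 1.0 0 0 -0.12 -1;4.19 -2.09 1.0 0 0 -0.12 -1;4.19 -2.09 1.0 0 0 -0.12 -1;4.19 -2.09 1.0 0 0 -0.12 -1;4.19 -2.09 1.0 0 0 -0.12 -1")

```text
time_s: 2.65
tool_pos: [0.5163, -0.2404, 0.2025]
ee_rot: [0.0, 0.986, 0.165, 0.0]
force: [-0.5, -0.6, 0.4]
width: 0.0877
```

```bash
python3 go.py 0.518 -0.2445 0.102 18.9
```

```text
t 2.65 pos [ 0.5163 -0.2404  0.2025] psi 18.96 z [ 5.e-04 -3.e-04 -1.e+00] F [-0.5 -0.6  0.4] w 0.0877 q6 0.68
shift cm [ 0.02  0.44 10.05] turn 0.06
```

>>> arm_command(moves="0 0.2 2.5 0 0 0 -1;0 0.2 2.5 0 0 0 -1;0 0 2.5 0 0 0 -1;0 0 2.0 0 0 0 -1;0 0 0.5 0 0 0 -1")

```text
time_s: 3.28
tool_pos: [0.5158, -0.2448, 0.1015]
ee_rot: [-0.001, 0.986, 0.165, -0.001]
force: [-1.1, -0.1, -0.5]
width: 0.0877
```

>>> arm_command(moves="0 0 0 0 0 0 -0.2;0 0 0 0 0 0 0.4;0 0 0 0 0 0 1;0 0 0 0 0 0 1;0 0 0 0 0 0 1")

```text
time_s: 3.9
tool_pos: [0.5165, -0.2453, 0.1029]
ee_rot: [0.0, 0.986, 0.165, 0.0]
force: [0.7, -0.0, -0.7]
width: 0.0409
```

>>> arm_command(moves="0 0 0 0 0 0 1;0 0 0 0 0 0 1;0 0 -0.4 0 0 0 1;0 0 -0.5 0 0 0 1;0 0 -0.5 0 0 0 1")

```text
time_s: 4.53
tool_pos: [0.5164, -0.2452, 0.117]
ee_rot: [-0.0, 0.986, 0.165, 0.0]
force: [-0.3, -0.3, -1.4]
width: 0.0153
```

```bash
python3 go.py 0.635 -0.165 0.12 -60; sed -i 's/^from h/import sys\nfrom h/; s/0.png/{sys.argv[1]}.png/; s/^for th in.*/for th in sys.argv[2:]:/' a.py; python3 a.py 2 cup_center cup_grip
python3 -c "
import cv2,numpy as np
a=cv2.imread('pics/top2.png')[180:300,300:460];b=cv2.imread('pics/scene2.png')[150:270,150:310]
cv2.imwrite('pics/v2.png',np.hstack([cv2.resize(i,None,fx=2.5,fy=2.5) for i in(a,b)]))"
```

```text
t 4.53 pos [ 0.5164 -0.2452  0.117 ] psi 18.95 z [ 0.e+00  1.e-04 -1.e+00] F [-0.3 -0.3 -1.4] w 0.0153 q6 0.68
shift cm [13.82 -3.74 -0.3 ] turn 78.95
scene 507.28965206228753 [ 1.90896081 -0.11404324  0.96928367]
top 412.37826256195535 [ 0.35249048 -0.00613782  1.12934412]
cup_center {'scene': (array([195.1, 204.8]), 0.65)}
cup_grip {'scene': (array([201.5, 218.2]), 0.65)}
4.825 [ 0.51636951 -0.24520541  0.1165862 ] [-9.87947094e-05  9.86358124e-01  1.64613604e-01 -5.29477398e-05] 0.015651965652250393 [-0.18500487 -0.22472321 -1.23541685]
```

View pics/v2.png

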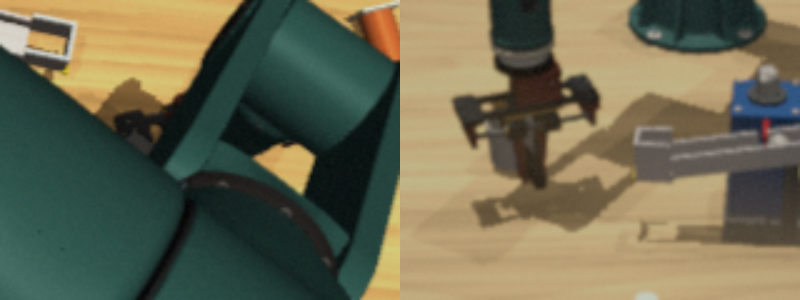

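>>> arm_command(moves="0 0 0 0 0 7.9 1;0 0 0 0 0 7.9 1;0 0 0 0 0 7.9 1;0 0 0 0 0 7.9 1;0 0 0 0 0 7.9 1")

```text
time_s: 5.45
tool_pos: [0.5163, -0.2452, 0.1164]
ee_rot: [-0.0, 0.984, -0.181, -0.0]
force: [0.7, -0.4, -2.1]
width: 0.0156
```

>>> arm_command(moves="0 0 0 0 0 7.9 1;0 0 0 0 0 7.9 1;0 0 0 0 0 7.9 1;0 0 0 0 0 7.9 1;0 0 0 0 0 7.9 1")

```text
time_s: 6.08
tool_pos: [0.5163, -0.2452, 0.1164]
ee_rot: [0.0, 0.865, -0.502, -0.0]
force: [-0.3, -0.5, -2.0]
width: 0.016
```

```bash
python3 go.py 0.634 -0.1636 0.117 -60
```

```text
t 6.08 pos [ 0.5163 -0.2452  0.1164] psi -60.3 z [-4.e-04  2.e-04 -1.e+00] F [-0.3 -0.5 -2. ] w 0.016 q6 2.06
shift cm [ -1.26 -14.27  -0.06] turn -0.3
```

>>> arm_command(moves="-0.25 -2.85 0 0 0 0 1;-0.25 -2.85 0 0 0 0 1;-0.25 -2.85 0 0 0 0 1;-0.25 -2.85 0 0 0 0 1;-0.26 -2.87 0 0 0 0 1")

```text
time_s: 6.7
tool_pos: [0.6343, -0.1625, 0.1163]
ee_rot: [0.0, 0.866, -0.5, -0.0]
force: [1.3, -1.0, -1.4]
width: 0.0158
```

```bash
python3 go.py 0.634 -0.1636 0.117 -60; python3 a.py 3 cup_center cup_grip spout shaft_seat
cat > ov.py <<'E'
import sys
from h import *
n,k,x0,y0,w,h,f=sys.argv[1],sys.argv[2],*map(int,sys.argv[3:8])
c=robot.camera(n); im=c['img'].copy(); im=cv2.resize(im[y0:y0+h,x0:x0+w],None,fx=f,fy=f,interpolation=2)
g=np.array([.5297,.057]); yaw=-.115; Rz=np.array([[np.cos(yaw),-np.sin(yaw)],[np.sin(yaw),np.cos(yaw)]]); sp=g-Rz@[-.078,.135]
def poly(ctr,a,b,z,col):
    q=[proj(c,np.r_[ctr+Rz@[i*a/2,j*b/2],z]) for i,j in((1,1),(1,-1),(-1,-1),(-1,1))]
    cv2.polylines(im,[np.int32((np.array(q)-[x0,y0]+.5)*f)],True,col,1)
poly(g,.09,.09,.162,(0,255,255)); poly(sp,.04,.048,.145,(0,255,0)); poly(sp,.04,.048,.09,(255,0,255))
cv2.imwrite(f'pics/{k}.png',im); print(sp)
E
python3 ov.py scene v3 190 150 160 120 5
```

```text
t 6.7 pos [ 0.6343 -0.1625  0.1163] psi -60.04 z [-7.e-04  1.e-04 -1.e+00] F [ 1.3 -1.  -1.4] w 0.0158 q6 2.26
shift cm [ 0.08  0.08 -0.07] turn -0.04
scene 507.28965206228753 [ 1.90896081 -0.11404324  0.96928367]
top 412.37826256195535 [ 0.35249048 -0.00613782  1.12934412]
cup_center {'scene': (array([254.8, 230.4]), 0.89)}
cup_grip {'scene': (array([226.6, 236.6]), 0.68)}
spout {'scene': (array([255.4, 217.7]), 0.57), 'top': (array([449.2, 197. ]), 0.68)} [ 0.6276 -0.2199  0.1916] 0.314
shaft_seat {'scene': (array([295.9, 182.2]), 0.48)}
7.2 [ 0.63308859 -0.16365541  0.11665389] [ 6.36456934e-05  8.65583635e-01 -5.00764313e-01 -2.64165137e-04] 0.015539888880977395 [-0.10373776  0.80270685 -2.10177908]
[ 0.59169399 -0.08605854]
```

View pics/v3.png

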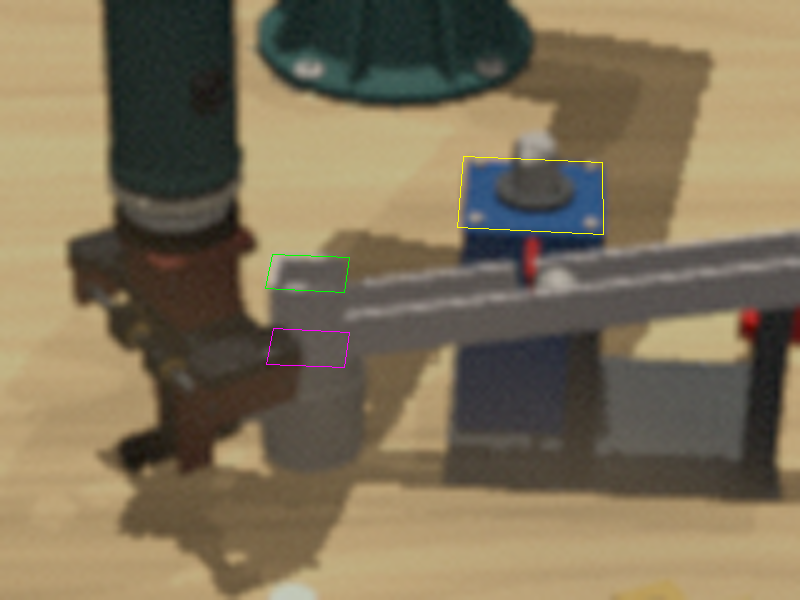

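>>> arm_command(moves="0 0 0.5 0 0 0 1;0 0 0.5 0 0 0 1;0 0 0.4 0 0 0 1;0 0 0 0 0 0 1;0 0 0 0 0 0 1")

```text
time_s: 7.88
tool_pos: [0.6338, -0.1635, 0.103]
ee_rot: [0.0, 0.866, -0.5, 0.0]
force: [-2.2, -2.6, 4.5]
width: 0.0156
```

>>> arm_command(moves="0 0 0 0 0 0 0.6;0 0 0 0 0 0 0.4;0 0 0 0 0 0 0;0 0 0 0 0 0 0;0 0 0 0 0 0 0")

```text
time_s: 8.5
tool_pos: [0.6338, -0.163, 0.1026]
ee_rot: [-0.0, 0.866, -0.5, -0.0]
force: [-0.6, 0.5, 0.5]
width: 0.0435
```

```bash
python3 go.py 0.634 -0.1636 0.117 -60; python3 - <<'E'
from h import *
c=robot.camera('scene')
for th,z in(('cup_center',.03),('cup_grip',.042)):
    l=robot.tip_of('scene',th)
    if l: v,u=l[0]['position']; print(th,l[0]['score'],onz(c,u,v,z))
r=robot.regions_of('scene','cup_center'); print(r[0]['bbox'] if r else None, proj(c,np.array([.5917,-.0861,.03])), proj(c,np.array([.5917,-.0861,.0])))
E
```

```text
t 8.5 pos [ 0.6338 -0.163   0.1026] psi -60.05 z [-1.e-04  2.e-04 -1.e+00] F [-0.6  0.5  0.5] w 0.0435 q6 2.26
shift cm [ 0.06  0.01 -1.44] turn -0.05
cup_center 0.58 [ 0.5904185  -0.07899831  0.03      ]
[238.9, 237.2, 50.4, 28.0] (np.float64(251.27831770381084), np.float64(234.78265613395035)) (np.float64(251.3334919513162), np.float64(242.39079228954708))
```

>>> arm_command(moves="0 0 -2 0 0 0 -0.3;0 0 -4 0 0 0 -1;0 0 -5 0 0 -10 -1;0 0 -5 0 0 -10.5 -1;0 0 -5 0 0 -10.5 -1")

```text
time_s: 9.32
tool_pos: [0.6336, -0.163, 0.3161]
ee_rot: [0.0, 0.969, -0.248, 0.001]
force: [1.2, -0.1, 0.0]
width: 0.0871
```

>>> arm_command(moves="0 0 0 0 0 -10.5 -1;0 0 0 0 0 -10.5 -1;0 0 0 0 0 -10.5 -1;0 0 0 0 0 -10.5 -1;0 0 0 0 0 -10.5 -1")

```text
time_s: 9.95
tool_pos: [0.6337, -0.1631, 0.3143]
ee_rot: [0.0, 0.979, 0.206, 0.001]
force: [0.8, -0.3, -0.4]
width: 0.0876
```

>>> arm_command(moves="0 0 0 0 0 -10.5 -1;0 0 0 0 0 -10.5 -1;0 0 0 0 0 -10.5 -1;0 0 0 0 0 -10.5 -1;0 0 0 0 0 -10.5 -1")

```text
time_s: 10.58
tool_pos: [0.6337, -0.163, 0.3143]
ee_rot: [0.001, 0.786, 0.618, 0.0]
force: [-0.2, -1.1, 0.4]
width: 0.0879
```

>>> arm_command(moves="0 0 0 0 0 -10.5 -1;0 0 0 0 0 -10.5 -1;0 0 0 0 0 -10.5 -1;0 0 0 0 0 -10.5 -1;0 0 0 0 0 -10.5 -1")

```text
time_s: 11.2
tool_pos: [0.6337, -0.1631, 0.3143]
ee_rot: [0.001, 0.432, 0.902, 0.0]
force: [0.8, -0.8, -0.7]
width: 0.0877
```

```bash
python3 go.py 0.4395 0.2514 0.2 142.5; python3 -c "
import cv2
a=cv2.imread('pics/top0.png')[180:240,225:295];cv2.imwrite('pics/v4.png',cv2.resize(a,None,fx=10,fy=10,interpolation=2))"
```

```text
t 11.2 pos [ 0.6337 -0.1631  0.3143] psi 128.8 z [ 1.3e-03 -4.0e-04 -1.0e+00] F [ 0.8 -0.8 -0.7] w 0.0877 q6 -1.03
shift cm [44.48 10.82 11.39] turn -13.7
```

View pics/v4.png

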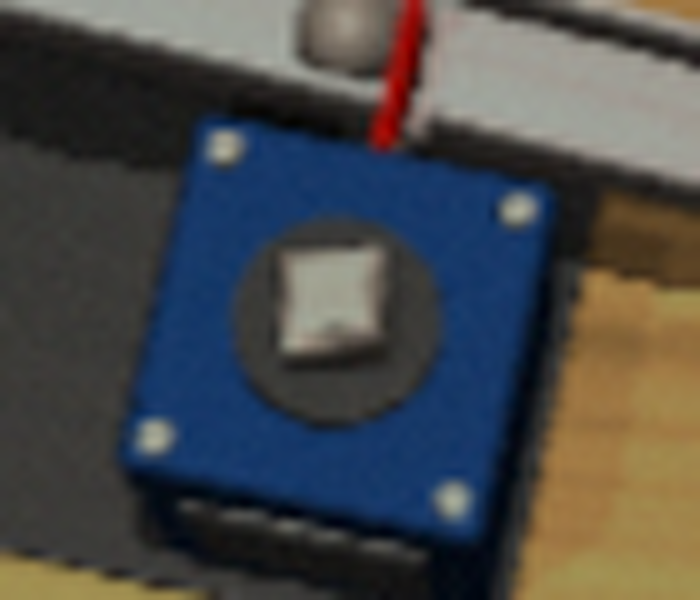

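>>> arm_command(moves="4.45 1.08 0 0 0 0 -1;4.45 1.08 0 0 0 0 -1;4.45 1.08 0 0 0 0 -1;4.45 1.08 0 0 0 0 -1;4.45 1.08 0 0 0 0 -1")

```text
time_s: 11.82
tool_pos: [0.537, 0.046, 0.3143]
ee_rot: [0.001, 0.435, 0.9, 0.001]
force: [-0.8, 1.2, -0.2]
width: 0.0879
```

>>> arm_command(moves="4.45 1.08 0 0 0 0 -1;4.45 1.08 0 0 0 0 -1;4.45 1.08 0 0 0 0 -1;4.45 1.08 0 0 0 0 -1;4.45 1.08 0 0 0 0 -1")

```text
time_s: 12.45
tool_pos: [0.441, 0.2538, 0.3143]
ee_rot: [0.001, 0.435, 0.9, 0.001]
force: [0.4, 0.3, -0.3]
width: 0.0879
```

>>> arm_command(moves="0 0 2.5 0 0 -7 -1;0 0 2.5 0 0 -6.7 -1;0 0 2.5 0 0 0 -1;0 0 2 0 0 0 -1;0 0 0 0 0 0 -1")

```text
time_s: 13.08
tool_pos: [0.441, 0.2523, 0.2177]
ee_rot: [-0.001, 0.324, 0.946, -0.001]
force: [0.3, 0.3, -0.2]
width: 0.0882
```

```bash
python3 go.py 0.4395 0.2514 0.086 142.5;  python3 a.py 5 thandle_center; python3 - <<'E'
from h import *
c=robot.camera('scene'); l=robot.tip_of('scene','thandle_center')
for q in l[:2]:
    v,u=q['position']; print(q['score'],onz(c,u,v,.02))
c={'scene':c}
im=cv2.resize(c['scene']['img'][150:250,290:420],None,fx=5,fy=5,interpolation=2); cv2.imwrite('pics/v5.png',im)
t=robot.camera('top'); P=lambda u,v:(u/10-.45+225,v/10-.45+180)
e=[onz(t,*P(*p),.197)[:2] for p in[(281,250),(385,243),(384,350),(283,360)]]
for i in range(4):
    d=e[(i+1)%4]-e[i]; print(((np.degrees(np.arctan2(d[1],d[0]))+45)%90-45).round(1),end=' ')
print('collar',onz(t,*P(338,320),.168)[:2])
E
```

```text
t 13.07 pos [0.441  0.2523 0.2177] psi 142.15 z [-1.7e-03 -5.0e-04 -1.0e+00] F [ 0.3  0.3 -0.2] w 0.0882 q6 -0.53
shift cm [ 0.05 -0.14 13.17] turn -0.35
scene 507.28965206228753 [ 1.90896081 -0.11404324  0.96928367]
top 412.37826256195535 [ 0.35249048 -0.00613782  1.12934412]
thandle_center {'scene': (array([349.9, 209.4]), 0.56), 'top': (array([186.6, 246.1]), 0.73)} [0.4444 0.254  0.023 ] 0.0129
13.275 [0.44237395 0.25282207 0.21909721] [8.47671347e-04 3.24361061e-01 9.45932625e-01 8.08095203e-04] 0.08751219849159049 [0.08360836 0.52181161 0.23416404]
0.68 [0.4569597  0.24965355 0.02      ]
9.6 5.6 11.4 7.5 collar [0.52958463 0.05700468]
```

View pics/v5.png

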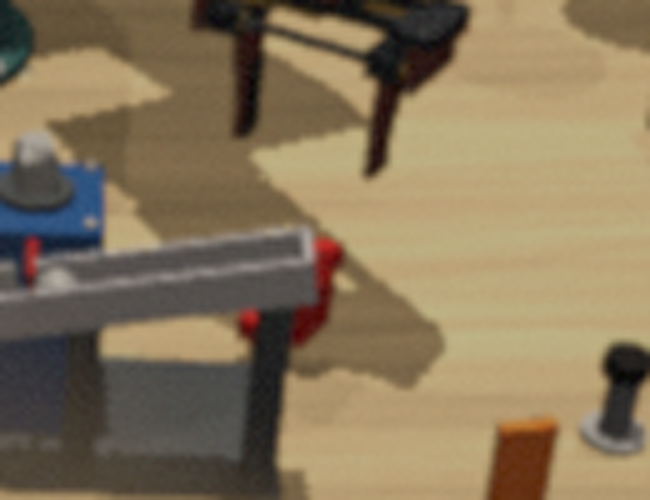

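>>> arm_command(moves="0.05 -0.1 3.2 0 0 0 -1;0 0 3.2 0 0 -0.3 -1;0 0 3.2 0 0 0 -1;0 0 2.6 0 0 0 -1;0 0 1.0 0 0 0 -1")

```text
time_s: 14.05
tool_pos: [0.4403, 0.2519, 0.0847]
ee_rot: [-0.001, 0.322, 0.947, -0.001]
force: [-0.3, -0.3, -0.1]
width: 0.088
```

>>> arm_command(moves="0 0 0 0 0 0 -0.5;0 0 0 0 0 0 0;0 0 0 0 0 0 0.5;0 0 0 0 0 0 1;0 0 0 0 0 0 1", squeeze=40)

```text
time_s: 14.68
tool_pos: [0.4409, 0.2522, 0.0861]
ee_rot: [0.0, 0.322, 0.947, 0.0]
force: [-1.2, 0.1, 4.4]
width: 0.0437
```

```bash
python3 go.py 0.5297 0.057 0.31 142.5
```

```text
t 14.68 pos [0.4409 0.2522 0.0861] psi 142.45 z [ 7.e-04  4.e-04 -1.e+00] F [-1.2  0.1  4.4] w 0.0437 q6 -0.53
shift cm [-18.94 -10.04 -22.39] turn -0.05
```

>>> arm_command(moves="0 0 -2.4 0 0 0 1;0 0 -5 0 0 0 1;0 0 -5 0 0 0 1;0 0 -5 0 0 0 1;0 0 -5 0 0 0 1")

```text
time_s: 15.3
tool_pos: [0.4399, 0.2517, 0.311]
ee_rot: [-0.0, 0.322, 0.947, -0.0]
force: [0.4, 0.5, -2.8]
width: 0.0439
```

>>> arm_command(moves="0 0 0 0 0 8.9 1;0 0 0 0 0 8.9 1;0 0 0 0 0 8.9 1;0 0 0 0 0 8.9 1;0 0 0 0 0 8.5 1")

```text
time_s: 15.92
tool_pos: [0.44, 0.2518, 0.3091]
ee_rot: [-0.0, 0.656, 0.755, -0.001]
force: [0.4, -0.6, -3.3]
width: 0.0437
```

```bash
python3 go.py 0.5297 0.057 0.31 98.5; python3 a.py 6 thandle_center
```

```text
t 15.93 pos [0.44   0.2518 0.3091] psi 98.07 z [-1.5e-03 -5.0e-04 -1.0e+00] F [ 0.4 -0.6 -3.3] w 0.0437 q6 0.24
shift cm [-20.54   6.15  -0.09] turn -0.43
scene 507.28965206228753 [ 1.90896081 -0.11404324  0.96928367]
top 412.37826256195535 [ 0.35249048 -0.00613782  1.12934412]
thandle_center {'scene': (array([352. , 150.7]), 0.78), 'top': (array([161. , 240.1]), 0.86)} [0.4323 0.2502 0.2447] 0.0057
16.125 [0.44023047 0.25190787 0.30934882] [-2.55694065e-04  6.52534158e-01  7.57759161e-01 -4.00851047e-04] 0.04380078106314412 [-0.24145959  0.41546932 -2.60832599]
```

>>> arm_command(moves="-4.1 1.23 0 0 0 0 1;-4.1 1.23 0 0 0 0 1;-4.1 1.23 0 0 0 0 1;-4.1 1.23 0 0 0 0 1;-4.1 1.23 0 0 0 0 1")

```text
time_s: 16.75
tool_pos: [0.5315, 0.0569, 0.3095]
ee_rot: [-0.0, 0.653, 0.758, -0.0]
force: [-0.3, -0.4, -3.4]
width: 0.0439
```

>>> arm_command(moves="0 0 0 0 0 0 1;0 0 0 0 0 0 1;0 0 0.8 0 0 0 1;0 0 0 0 0 0 1;0 0 0 0 0 0 1")

```text
time_s: 17.38
tool_pos: [0.5309, 0.0588, 0.3015]
ee_rot: [-0.0, 0.653, 0.757, -0.0]
force: [0.7, -0.3, -2.3]
width: 0.0437
```

```bash
python3 go.py 0.5297 0.057 0.254 98.5; python3 a.py 7 thandle_center; python3 ov.py scene v7 240 130 110 80 7
```

```text
t 17.38 pos [0.5309 0.0588 0.3015] psi 98.42 z [-5.e-04  2.e-04 -1.e+00] F [ 0.7 -0.3 -2.3] w 0.0437 q6 -0.17
shift cm [-0.16 -0.15  4.75] turn -0.08
scene 507.28965206228753 [ 1.90896081 -0.11404324  0.96928367]
top 412.37826256195535 [ 0.35249048 -0.00613782  1.12934412]
thandle_center {'scene': (array([297.2, 166.1]), 0.83)}
17.575 [0.53132564 0.0583603  0.30182959] [7.95054437e-05 6.53589616e-01 7.56849119e-01 1.35562197e-04] 0.04375120668847734 [-0.09712574 -0.22832731 -3.14895663]
[ 0.59169399 -0.08605854]
```

View pics/v7.png

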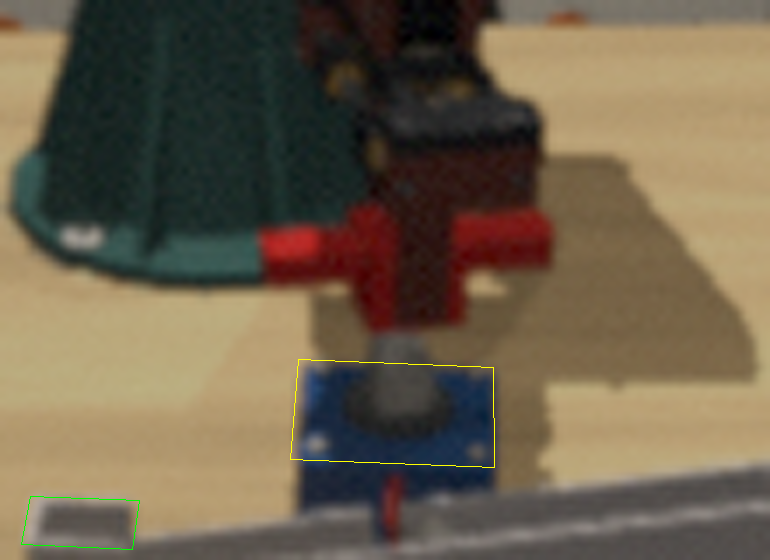

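```bash
python3 - <<'E'
from h import *
c=robot.camera('scene')
f=lambda X:np.round((np.array(proj(c,np.array(X)))-[240,130]+.5)*7,0)
for z in(.168,.202): print('shaft axis',z,f([.5297,.057,z]))
th=np.radians(8.4);R=np.array([[np.cos(th),-np.sin(th)],[np.sin(th),np.cos(th)]])
for z in(.2155,.2555):
    print('hub',z,[f(np.r_[np.array([.531,.0588])+R@[i*.022,j*.022],z]) for i,j in((1,-1),(1,1),(-1,1),(-1,-1))])
for s in(-1,1): print('arm',s,[f(np.r_[np.array([.531,.0588])+R@[i*.011,s*.065],.2155+dz]) for i in(-1,1) for dz in(.018,.038)])
print(f([.531,.0688,.2155])-f([.531,.0588,.2155]))
im=c['img'].astype(int); red=(im[...,2]>im[...,1]+50)&(im[...,2]>im[...,0]+50)
for r in range(157,180,2):
    u=np.nonzero(red[r,260:330])[0]
    if len(u): print(r,(r-130)*7,(u.min()+20)*7,(u.max()+21)*7)
E
```

```text
shaft axis 0.168 [395. 401.]
shaft axis 0.202 [398. 335.]
hub 0.2155 [array([367., 337.]), array([464., 329.]), array([439., 282.]), array([344., 290.])]
hub 0.2555 [array([371., 256.]), array([469., 248.]), array([443., 202.]), array([347., 210.])]
arm -1 [array([256., 274.]), array([257., 233.]), array([267., 297.]), array([268., 256.])]
arm 1 [array([540., 250.]), array([543., 210.]), array([554., 273.]), array([557., 233.])]
[22.  0.]
159 203 371 378
161 217 350 553
163 231 259 553
165 245 259 553
167 259 266 546
169 273 266 462
171 287 364 462
173 301 364 462
175 315 371 462
```

>>> arm_command(moves="-0.05 -0.1 0.6 0 0 0 1;0 0 0.6 0 0 0 1;0 0 0.5 0 0 0 1;0 0 0.4 0 0 0 1;0 0 0.3 0 0 0 1")

```text
time_s: 18.3
tool_pos: [0.5303, 0.0575, 0.2773]
ee_rot: [-0.0, 0.654, 0.757, -0.0]
force: [-0.1, -0.1, -3.0]
width: 0.044
```

>>> arm_command(moves="0 0 0.2 0 0 0 1;0 0 0.2 0 0 0 1;0 0 0.2 0 0 0 1;0 0 0.2 0 0 0 1;0 0 0 0 0 0 1")

```text
time_s: 18.92
tool_pos: [0.5302, 0.0575, 0.2695]
ee_rot: [-0.0, 0.654, 0.757, -0.0]
force: [-0.4, -0.3, -3.1]
width: 0.0439
```

```bash
python3 go.py 0.5297 0.057 0.254 98.5
```

```text
t 18.93 pos [0.5302 0.0575 0.2695] psi 98.35 z [-3.e-04  1.e-04 -1.e+00] F [-0.4 -0.3 -3.1] w 0.0439 q6 -0.17
shift cm [-0.05 -0.06  1.55] turn -0.15
```

>>> arm_command(moves="0 0 0.3 0 0 0 1;0 0 0.3 0 0 0 1;0 0 0.3 0 0 0 1;0 0 0.3 0 0 0 1;0 0 0.2 0 0 0 1")

```text
time_s: 19.55
tool_pos: [0.5303, 0.0575, 0.2554]
ee_rot: [-0.0, 0.654, 0.757, -0.0]
force: [-0.2, 0.3, -3.6]
width: 0.0439
```

>>> arm_command(moves="0 0 0.1 0 0 0 1;0 0 0.1 0 0 0 1;0 0 0 0 0 0 1;0 0 0 0 0 0 1;0 0 0 0 0 0 1")

```text
time_s: 20.18
tool_pos: [0.5303, 0.0575, 0.2541]
ee_rot: [0.0, 0.654, 0.757, 0.0]
force: [-3.5, -0.3, 5.5]
width: 0.0436
```

```bash
python3 go.py 0.5297 0.057 0.254 98.5; python3 -c "
from rig import robot;s=robot.state();print(s['moment'])"
```

```text
t 20.18 pos [0.5303 0.0575 0.2541] psi 98.35 z [ 2.e-04  1.e-04 -1.e+00] F [-3.5 -0.3  5.5] w 0.0436 q6 -0.17
shift cm [-0.04 -0.07  0.01] turn -0.15
[-0.09608031  0.33368913 -0.02152319]
```

>>> arm_command(moves="0 0 0 0 0 -6.8 1;0 0 0 0 0 -6.8 1;0 0 0 0 0 -6.8 1;0 0 0 0 0 -6.8 1;0 0 0 0 0 -6.8 1")

```text
time_s: 20.8
tool_pos: [0.5309, 0.0577, 0.2541]
ee_rot: [0.0, 0.402, 0.916, 0.0]
force: [-1.6, 0.6, 3.6]
width: 0.0442
```

>>> arm_command(moves="0 0 0 0 0 -6.8 1;0 0 0 0 0 -6.8 1;0 0 0 0 0 -6.8 1;0 0 0 0 0 -6.8 1;0 0 0 0 0 -6.8 1")

```text
time_s: 21.42
tool_pos: [0.5308, 0.0577, 0.2541]
ee_rot: [0.001, 0.117, 0.993, 0.0]
force: [-1.4, 1.2, 3.7]
width: 0.0439
```

>>> arm_command(moves="0 0 0 0 0 0 1;0 0 0 0 0 0 1;0 0 0 0 0 0 1;0 0 0 0 0 0 1;0 0 0 0 0 0 1")

```text
time_s: 22.05
tool_pos: [0.5309, 0.0577, 0.2541]
ee_rot: [0.001, 0.12, 0.993, 0.0]
force: [-0.9, 0.6, 5.5]
width: 0.0437
```

>>> arm_command(moves="0 0 0 0 0 0 1;0 0 0 0 0 0 1;0 0 0 0 0 0 1;0 0 0 0 0 0 1;0 0 0 0 0 0 1")

```text
time_s: 22.68
tool_pos: [0.5309, 0.0577, 0.2541]
ee_rot: [0.001, 0.12, 0.993, 0.0]
force: [0.1, 1.3, 5.8]
width: 0.0443
```

```bash
python3 go.py 0.5297 0.057 0.254 166; python3 -c "
from rig import robot;s=robot.state();print(s['moment'])"; python3 a.py 8 pinball_center gate_mid; python3 - <<'E'
import cv2,numpy as np
a=cv2.imread('pics/top8.png')[150:240,240:340];b=cv2.imread('pics/scene8.png')[150:250,230:330]
cv2.imwrite('pics/v8.png',np.hstack([cv2.resize(i,(400,400),interpolation=2) for i in(a,b)]))
E
```

```text
t 22.68 pos [0.5309 0.0577 0.2541] psi 166.22 z [ 1.3e-03  4.0e-04 -1.0e+00] F [0.1 1.3 5.8] w 0.0443 q6 -1.35
shift cm [ 0.1  -0.09  0.01] turn 0.22
[0.31029853 0.0144501  0.03694067]
scene 507.28965206228753 [ 1.90896081 -0.11404324  0.96928367]
top 412.37826256195535 [ 0.35249048 -0.00613782  1.12934412]
pinball_center {'scene': (array([326.2, 280.2]), 0.26), 'top': (array([315.9, 202.1]), 0.6)} [ 0.6513  0.0273 -0.089 ] 0.2528
gate_mid {'scene': (array([130.5, 251.4]), 0.59)}
22.975 [0.53086631 0.05766532 0.25408775] [6.21713187e-04 1.19969314e-01 9.92777370e-01 2.64532713e-04] 0.04364497913456324 [-0.58184272  1.56410358  5.76657613]
```

View pics/v8.png

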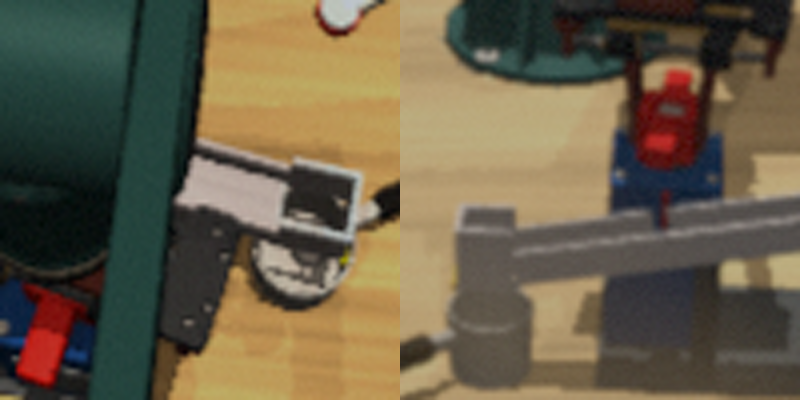

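The ball is gone from the chute. The top network finds it at the spout and cup, at about (316,202) px, and the gate plate is drawn back. Next I turn the handle back.

>>> arm_command(moves="0 0 0 0 0 8.2 1;0 0 0 0 0 8.2 1;0 0 0 0 0 8.2 1;0 0 0 0 0 8.2 1;0 0 0 0 0 8.2 1")

```text
time_s: 23.6
tool_pos: [0.5309, 0.0573, 0.2541]
ee_rot: [0.001, 0.462, 0.887, 0.0]
force: [-0.8, -0.3, 5.2]
width: 0.0436
```

>>> arm_command(moves="0 0 0 0 0 8.2 1;0 0 0 0 0 8.2 1;0 0 0 0 0 8.2 1;0 0 0 0 0 8.2 1;0 0 0 0 0 8.2 1")

```text
time_s: 24.22
tool_pos: [0.5306, 0.0573, 0.2541]
ee_rot: [0.0, 0.743, 0.669, 0.0]
force: [-1.9, 0.2, 5.9]
width: 0.0436
```

```bash
python3 go.py 0.5297 0.057 0.254 84.4; python3 - <<'E'
from h import *
print(robot.state()['moment'])
c=robot.camera('top'); l=robot.tip_of('top','pinball_center'); print([(round(q['score'],2),onz(c,q['position'][1],q['position'][0],.0175).round(4)) for q in l])
E
```

```text
t 24.23 pos [0.5306 0.0573 0.2541] psi 83.96 z [ 8.e-04 -4.e-04 -1.e+00] F [-1.9  0.2  5.9] w 0.0436 q6 0.08
shift cm [-0.04 -0.09  0.01] turn -0.44
[-0.1095964   0.24976813  0.0825356 ]
[(0.55, array([ 0.5951, -0.0871,  0.0175]))]
```

>>> arm_command(moves="0 0 -0.05 0 0 0 0.2;0 0 0 0 0 0 -0.1;0 0 0 0 0 0 -0.3;0 0 0 0 0 0 -0.4;0 0 0 0 0 0 -0.4")

```text
time_s: 24.95
tool_pos: [0.5303, 0.0575, 0.2541]
ee_rot: [-0.0, 0.741, 0.671, -0.0]
force: [0.2, -0.4, -0.7]
width: 0.0615
```

>>> arm_command(moves="0 0 -0.5 0 0 0 -0.4;0 0 -1 0 0 0 -0.4;0 0 -2 0 0 0 -0.4;0 0 -3 0 0 0 -0.4;0 0 -3 0 0 0 -0.4")

```text
time_s: 25.58
tool_pos: [0.5303, 0.0575, 0.3508]
ee_rot: [0.0, 0.741, 0.671, 0.0]
force: [0.1, 0.5, -0.1]
width: 0.0617
```

```bash
python3 go.py 0.35 -0.25 0.40 84
```

```text
t 25.57 pos [0.5303 0.0575 0.3508] psi 84.35 z [ 5.e-04  1.e-04 -1.e+00] F [ 0.1  0.5 -0.1] w 0.0617 q6 0.08
shift cm [-32.38 -14.92  -4.93] turn 0.35
```

>>> arm_command(moves="-3.5 -1.5 -1 0 0 0 -0.4;-3.5 -1.5 -1 0 0 0 -0.4;-3.5 -1.5 -1 0 0 0 -0.4;-3.5 -1.5 -1 0 0 0 -0.4;-3.5 -1.5 0 0 0 0 -0.4")

```text
time_s: 26.2
tool_pos: [0.4383, -0.1104, 0.3909]
ee_rot: [0.001, 0.741, 0.671, 0.001]
force: [1.2, -0.1, -0.5]
width: 0.0616
```

>>> arm_command(moves="-4.5 -1.5 0 0 0 0 -0.4;-4.5 -1.5 0 0 0 0 -0.4;-4.5 -1.5 0 0 0 0 -0.4;-4.5 -1.5 0 0 0 0 -0.4;-4.5 -1.5 0 0 0 0 -0.4")

```text
time_s: 26.82
tool_pos: [0.3409, -0.3271, 0.3902]
ee_rot: [0.001, 0.741, 0.671, 0.0]
force: [1.8, 0.1, 0.0]
width: 0.0615
```

```bash
python3 go.py; python3 a.py 9 thandle_center pinball_center cup_center gate_mid; python3 - <<'E'
import cv2,numpy as np
a=cv2.imread('pics/top9.png')[150:250,230:330];b=cv2.imread('pics/scene9.png')[150:250,230:330]
cv2.imwrite('pics/v9.png',np.hstack([cv2.resize(i,(400,400),interpolation=2) for i in(a,b)]))
E
```

```text
t 26.82 pos [ 0.3409 -0.3271  0.3902] psi 84.34 z [ 0.001 -0.001 -1.   ] F [1.8 0.1 0. ] w 0.0615 q6 -0.81
scene 507.28965206228753 [ 1.90896081 -0.11404324  0.96928367]
top 412.37826256195535 [ 0.35249048 -0.00613782  1.12934412]
thandle_center {'scene': (array([297.3, 179.1]), 0.86), 'top': (array([261.7, 212. ]), 0.91)} [0.5254 0.0542 0.1929] 0.0132
pinball_center {'top': (array([318.2, 203.5]), 0.51)}
cup_center {'scene': (array([253.5, 236.1]), 0.86), 'top': (array([314.6, 203.9]), 0.93)} [ 0.5924 -0.0817  0.0255] 0.0053
gate_mid {'top': (array([265.4, 186.3]), 0.54)}
27.325 [ 0.34215436 -0.32480312  0.38928542] [-3.24859950e-06  7.40534712e-01  6.72018103e-01  9.85034674e-05] 0.06168819301478263 [ 0.08830175  0.50944205 -0.06078016]
```

View pics/v9.png

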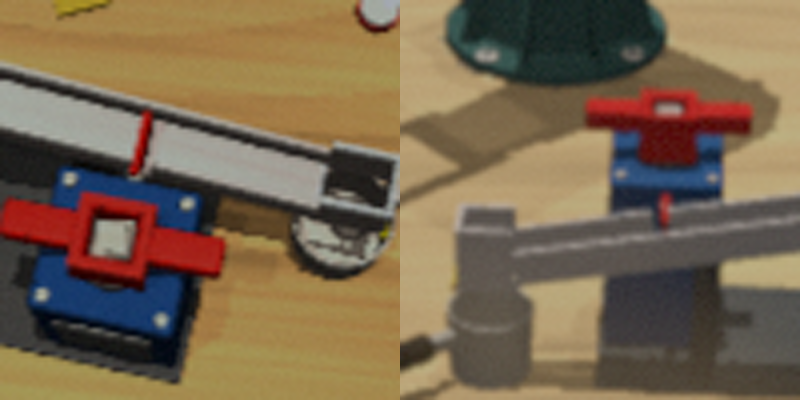

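The picture shows the handle seated with its arms along the chute, the gate across the chute at about (143,143) in the left crop, the chute empty, and the cup under the spout.

```bash
python3 -c "
from rig import robot
print(robot.job_done(), robot.state()['time_s'])"
```

```text
the job is handed in; nothing more can be done
the job is handed in; nothing more can be done
```

I finished the job and handed it in at about 27 s of the 72 s allowed. The hand-in gives no verdict, so these are my own checks.

**What I did:**
- **Cup:** I carried it by its grip and set it under the spout.
- **Opening the gate:** I seated the T-handle on the shaft, with contact felt at the collar height, and turned it about 68° anticlockwise. The ball then dropped.
- **Shutting the gate:** I turned the handle back about 82° clockwise, let go and drew the arm clear.

**Last checks:**

| Check | Result |
|---|---|
| Cup position | The networks put it at (0.592, -0.082), about 4 mm from my estimate of the spout. |
| Ball | Only the top camera sees it, at a middling score (about 0.5), inside the cup. The chute is empty. |
| Gate | It lies across the chute. From the handle's angle I estimate the shaft at 0 to 0.13 rad (the limit is 0.35). |
| Handle | The two cameras disagree by 13 mm on its position. I relied on the collar contact (tool height 0.254 m as planned) and the picture, and both show it seated. |
| Other loose parts | I did not re-measure them, and nothing suggested they were touched. |

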